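# Open the offcut bin with its lever and ease the lid shut

### The arm

A 6-joint arm with a two-finger parallel gripper is mounted at the origin on the work surface. World frame = base frame: x ahead of the robot, y to its left, z up, the work surface at z = 0. Lengths are in mm, angles in rad, forces in N, time in s.
With the tool pointing down it reaches from about 400 to 925 mm from the base axis. Payload 12.5 kg.
Tool frame: the origin (TCP) lies on the centre line of the jaws, within the pads' length; the fingertips stand 19 mm ahead of it and the grasp point (between the pads) is the TCP; z points along the fingers, y is the line along which they close (so a half turn about z gives the same grasp; the last joint's range is limited). The gripper opens to 95 mm and grips with 3 to 60 N. Pads are 20 mm wide; open, the fingers measure 119 mm over their backs; the gripper's body (75 mm by 180 mm) begins 59 mm behind the grasp point.
Start: joints at [1.192, 0.491, 1.559, -0, 1.092, -0.106], TCP at [168.375, 601.909, 233.661] pointing down, gripper open.
Joint ranges: [-3.1, 3.1], [-0.84, 2.19], [0.05, 2.79], [-1.13, 4.28], [0.06, 2.93], [-2.69, 2.69]. Speed limits (rad/s): [2.22, 2.22, 2.79, 3.14, 3.14, 3.14].

### API

Orientations are given as [roll, pitch, yaw] about the fixed x, y, z axes, in that order (R = Rz(yaw) Ry(pitch) Rx(roll)).
In Python, from cell import state, read_camera, job_done gives the robot as it stands.
- The arm moves only by the tool arm_command, never from a script. Its argument "deltas" is a list of rows, each an object of numbers: "dx", "dy", "dz": the shift along the world's x, y, z in m; "yaw": the turn about the world's z in degrees. In form: [{"dx": .., "dy": .., "dz": .., "yaw": ..}, ...]. A call has 1 to 20 rows; each row shifts and turns the commanded pose from where the row before left it; what a row does not reach is not made up. A row lasts 1/10 s, in which the tool goes at most 50 mm and 8.59 degrees, less where a joint would pass 70% of its speed; a pose out of reach is approached as far as the arm can. A call with a gripper value outside its range is refused whole. "gripper" is the finger opening in m, from 0 to 0.0951, set as the call begins (left out, the last holds). The fingers move at their own pace and stop on an object; the grip force is fixed at half the most. Time passes only in rows, so rows that do not move let the fingers close. It gives the time, the measured TCP pose, the force, the opening and the grip force at its end, in the units of the state.
- state(): the state, without advancing time (a new reading comes with each control period).
- read_camera(name): name is "side" or "top" or "wrist"; returns a dict with "color" (384x512x3 uint8, red, green, blue), "range_z" (384x512 float32, mm along the optical axis (not along the pixel's ray), 0 where there is no reading), "fx", "fy", "cx", "cy" (pixels), "extrinsics" (4x4, takes a point from camera to world coordinates). Camera axes: x right, y up, looking along -z (the intrinsics and any distortion apply to the point x, -y, -z); pixel columns grow to the right and rows downward; lengths in mm; the calibration is good to about 2 mm. A picture is of the moment at which its call begins.
- job_done(): hands the job in; it is judged then, once.
The state is a dict: "t": time; "joints": joint angles; "qvel": joint speeds; "tau": joint torques, N m; "eef_pos": TCP position; "tcp_rot": TCP orientation; "ft_force": force on the tool from outside, world axes, zero at the start; "moment": the same for the moment, N m; "opening": opening from 0.0 (shut) to 1.0 (fully open); "grip_force": force on a finger pad.
Only numpy, scipy, OpenCV 4.12 (cv2) and the standard library are available. Lean on these libraries where they do the work, as an engineer would, in place of code of your own. Each camera call takes 0.05 s, during which the arm holds its last target. There are 200 camera calls.

### The job

Press the red lever of the offcut bin all the way down with the fingertips so that the green lid opens fully, and keep it down until the wooden offcut waiting on the chute has rolled into the bin. Then let the lever rise slowly so that the lid eases shut without slamming, and leave the lever clear. Work only by the lever: do not touch the lid or the offcut, and leave the wax jar, oil bottle and mallet where they stand.

Things in the scene. Friction and masses are not known exactly. Their poses are not given: they have to be found in the camera images.
- bin: Fixed plywood bin, 200 x 200 mm, 120 mm high (160 with the lid shut), walls 6 mm. Origin: centre of its underside, on the bench. Its -x side is the front, with the lever; the lid hinges along the top of its +x side. An aluminium chute, 98 mm wide (x -79 to +19 mm) with 31 mm rails, slopes up 16 degrees from the top of its +y side out to y = 230 mm, 190 mm high. z is up.
- lever_pad (a point): Centre of the top of the lever's red pad (40 mm along the lever, 54 across, 8 thick), 113 mm out from the middle of the bin's front (-x) face, on a 24 mm wide steel bar that pivots on that face 75 mm above the bench. Lid shut: 94 mm above the bench, sloping up 0.165 rad away from the bin; fully pressed: 56 mm, sloping down 0.168 rad. It moves almost straight down, 38 mm in all.
- lever (a joint): Angle of the lever: 0 up (lid shut), 0.333 rad fully down against its stop (lid fully open).
- lid (a joint): Angle of the green lid (a hood 200 x 200 mm, 40 mm deep, hinged at the bin's rear top edge): 0 shut, 1.0 rad fully open. Linked to the lever, it always turns 3 times the lever's angle. Only its weight shuts it and brings the lever up: the pad pushes up with about 6 to 12 N near shut and 2 to 5 N fully open. The hinge is only lightly damped, so a lever let go slams the lid.
- offcut_center (a point): Centre of the loose wooden offcut, a round bar 36 mm in diameter, 70 mm long, lying across the chute (axis along the bin's x). At the start it leans on the side of the shut lid, 120 mm to the bin's +y side, 144 mm above the bench; once the lid is open it rolls into the bin by itself within about a second. In the bin its centre is less than 100 mm above the bench.
- wax_center (a point): Centre (half-way up) of a standing amber wax jar, 68 mm in diameter, 70 mm high; a bystander.
- oil_center (a point): Centre (half-way up) of a standing green oil bottle, 60 mm in diameter, 170 mm high; a bystander.
- mallet_center (a point): Half-way up a round dark wood mallet standing on its head (head 80 mm in diameter, 150 mm high in all, handle up); a bystander.
Things that resemble listed ones, but are neither listed nor needed, are in the scene too. There is more than one size of the part that bears offcut_center; the job needs the largest.

How it is judged (in metres and radians):
On the way, in this order (a step that is already met when the one before it is completed fails the run):
1. the lid is held fully open by the lever (at least 0.88 rad) and the offcut has rolled into the bin (value of joint lid above 0.88 rad and x of offcut_center in the frame of bin between -0.1 and 0.1 m and y of offcut_center in the frame of bin between -0.1 and 0.1 m and z of offcut_center in the frame of bin between 0 and 0.1 m), for 0.2 s.
2. the lid has been eased shut (value of joint lid below 0.03 rad), for 0.2 s.
At the end, for the whole second after the job is handed in: The lid is shut (within 0.03 rad), the lever is back up (within 0.02 rad), and the offcut lies at rest inside the bin (its centre within the bin's walls and less than 100 mm above the bench) (value of joint lid below 0.03 rad and value of joint lever below 0.02 rad and linear speed of offcut below 0.05 m/s and x of offcut_center in the frame of bin between -0.1 and 0.1 m and y of offcut_center in the frame of bin between -0.1 and 0.1 m and z of offcut_center in the frame of bin between 0 and 0.1 m); the robot touches nothing.
It fails at once if the lid slams: it turns shut faster than 1.5 rad/s within its last 0.25 rad (value of joint lid below 0.25 rad and velocity of joint lid below -1.5 rad/s).
It fails at once if the robot touches the lid (over 1 N) (contact force between any of the fingers, the arm and lid above 1 N).
It fails at once if the robot touches the offcut (over 0.5 N) (contact force between any of the fingers, the arm and offcut above 0.5 N).
It fails at once if a bystander is moved more than 20 mm (distance of any of wax_center, oil_center, mallet_center from where it was at the start of the episode above 0.02 m).
It also fails if it takes over 45 s, if anything falls off the work surface, if the arm or the gripper's body presses on something with over 40 N, if the wrist force passes 120 N, or if a joint passes its speed limit or range.

## Working session

There is one attempt and no reset: what is moved stays moved. The work goes in short steps, Python scripts to look and compute and a tool call to move; the robot and the scene stay as the last step left them, time stands still between calls to the robot, and variables do not carry over. Pictures are saved under pics/ and viewed, at most 10 in all, crops included, and the job is handed in when it is done.

Besides the shell and the picture viewer there is one more tool, called after "Request:" in YAML: its name, and indented under it one key for each argument. arm_command: Moves the arm, as the interface text tells. Its arguments: {"type":"object","properties":{"deltas":{"type":"array"},"gripper":{"type":"number"}},"required":["deltas"]}

```bash
mkdir -p pics; cat > h.py <<'E'
import numpy as np,cv2
from cell import state,read_camera,job_done
def pts(c):
    z=c["range_z"].astype(float);v,u=np.mgrid[:z.shape[0],:z.shape[1]]
    p=np.stack([(u-c["cx"])/c["fx"]*z,-(v-c["cy"])/c["fy"]*z,-z,np.ones_like(z)],-1)
    P=(p@np.array(c["extrinsics"]).T)[...,:3];P[z==0]=np.nan
    return P
def cam(n):
    c=read_camera(n);np.savez("pics/"+n+".npz",P=pts(c),C=c["color"]);return c
E
python3 - <<'E'
from h import *
a=[cam(n) for n in("top","side")]
for n,c in zip("ts",a):
    print(np.round(c["extrinsics"],2).tolist(),c["fx"],c["cx"],c["cy"],(c["range_z"]==0).mean(), [k for k in c])
cv2.imwrite("pics/a.png",cv2.resize(np.vstack([c["color"] for c in a])[...,::-1],(400*1,600)))
cv2.imwrite("pics/top.png",cv2.resize(a[0]["color"][...,::-1],(800,600)))
cv2.imwrite("pics/side.png",cv2.resize(a[1]["color"][...,::-1],(800,600)))
print(state())
E
```

```text
[[-0.0, 0.98, -0.21, 425.72], [-1.0, -0.0, 0.0, 18.53], [0.0, 0.21, 0.98, 975.28], [0.0, 0.0, 0.0, 1.0]] 434.49519810937255 251.58332624788125 193.3336015659167 0.003931681315104167 ['color', 'range_z', 'fx', 'fy', 'cx', 'cy', 'extrinsics']
[[0.7, 0.56, -0.43, 143.24], [-0.71, 0.54, -0.45, -511.11], [-0.02, 0.62, 0.78, 1010.11], [0.0, 0.0, 0.0, 1.0]] 493.9274346633305 252.41703315385874 187.38417506584886 0.004160563151041667 ['color', 'range_z', 'fx', 'fy', 'cx', 'cy', 'extrinsics']
{'t': 0.1, 'joints': array([ 1.19236637e+00,  4.91466825e-01,  1.55940837e+00, -1.09864570e-05,
        1.09169339e+00, -1.05592903e-01]), 'qvel': array([-0.00126784, -0.00070613, -0.00185379, -0.00010742,  0.0005143 ,
       -0.00048411]), 'tau': array([ 2.34455954e-03, -6.13627839e+01, -2.58609098e+01,  6.94364542e-02,
        4.68962279e-02, -6.60315365e-06]), 'eef_pos': array([168.31536255, 601.69627334, 233.13349666]), 'tcp_rot': array([-3.14062113e+00, -9.31700349e-05,  2.86876063e+00]), 'ft_force': array([ 0.44945926, -0.87583638,  0.45550313]), 'moment': array([-0.04005894,  0.03039392,  0.05091093]), 'grip_force': 0.0, 'opening': 1.0012067500013642}
```

View pics/top.png

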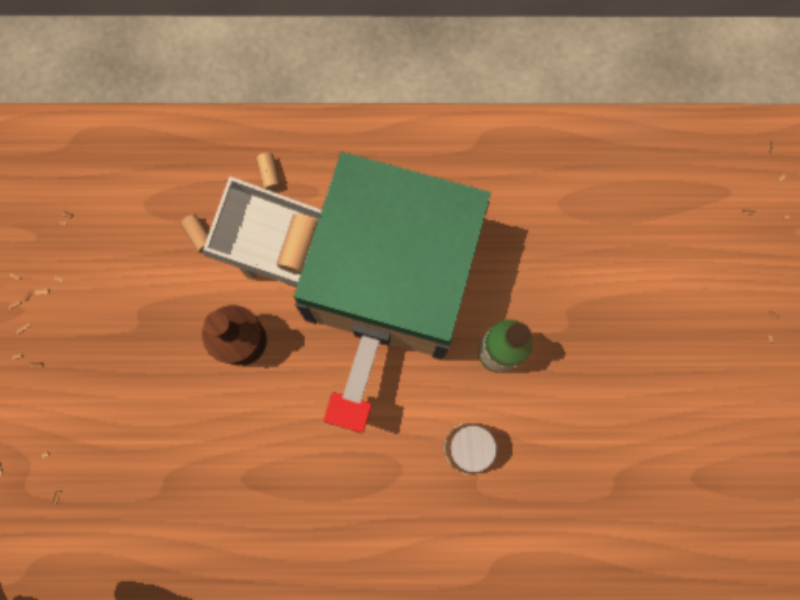

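View pics/side.png

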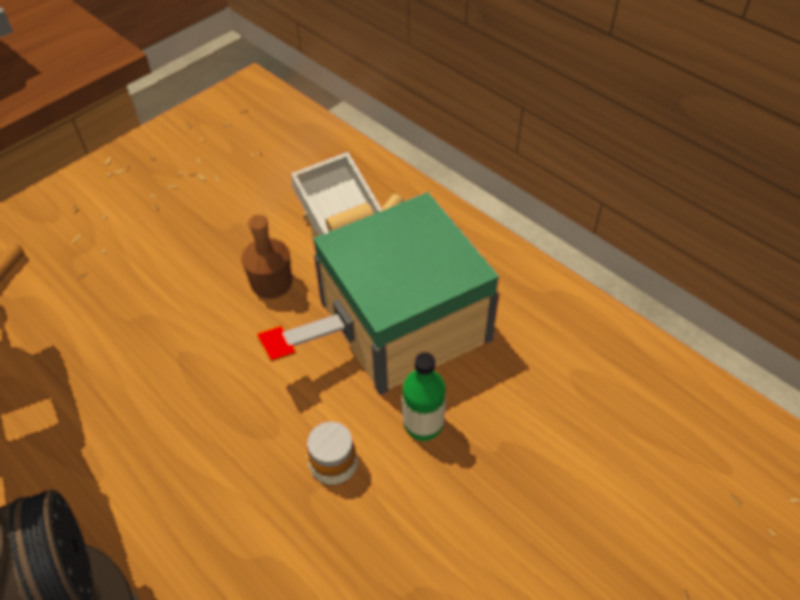

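The top view (800 px wide) shows:
- the red pad at (347,412), with its bar running up to the bin front
- the green lid at (393,250)
- the mallet at (235,335), the oil bottle at (505,345) and the wax jar at (472,448)

Candidates for the offcut are the large bar on the chute at (297,243) and two small decoys on the bench at (268,170) and (194,232). By the description it's the one on the chute. There is only one red pad. I'll measure these next and take the close crop.

```bash
python3 - <<'E'
from h import *
for n in("top","side"):
    d=np.load(f"pics/{n}.npz");P,C=d["P"],d["C"];H=cv2.cvtColor(C,cv2.COLOR_RGB2HSV)
    m=((H[...,0]<4)|(H[...,0]>176))&(H[...,1]>220)&(H[...,2]>150)
    m=cv2.erode(m.astype(np.uint8),np.ones((3,3)))>0
    p=P[m];p=p[~np.isnan(p[:,0])]
    r=cv2.minAreaRect(p[:,:2].astype(np.float32));print(n,"pad",m.sum(),p.mean(0),np.ptp(p[:,2]),r)
    g=(H[...,0]>60)&(H[...,0]<85)&(H[...,1]>90)&(abs(P[...,2]-160)<6)
    k,l,s,_=cv2.connectedComponentsWithStats(g.astype(np.uint8));i=1+s[1:,4].argmax()
    q=P[l==i];r=cv2.minAreaRect(q[:,:2].astype(np.float32));print("lid",r,np.median(q[:,2]))
    # offcut / bystander tops by height
    for nm,z0,z1,c in(("wax",60,80,(302,286)),("oil",155,180,(331,215)),("mallet",135,160,(148,210)),("offcut",155,168,(190,156))):
        if n=="top":
            v,u=np.mgrid[:384,:512];w=(np.hypot(u-c[0],v-c[1])<25)&(P[...,2]>z0)&(P[...,2]<z1)
            if w.any():print(nm,w.sum(),np.median(P[w],0),cv2.minAreaRect(P[w][:,:2].astype(np.float32)))
C=np.load("pics/top.npz")["C"]
cv2.imwrite("pics/crop.png",cv2.resize(C[90:290,110:350,::-1],(720,600)))
E
```

```text
<stdin>:7: RuntimeWarning: Mean of empty slice.
  ret = um.true_divide(
Traceback (most recent call last):
ValueError: zero-size array to reduction operation maximum which has no identity
```

```bash
python3 - <<'E'
from h import *
for n in("top","side"):
    d=np.load(f"pics/{n}.npz");P,C=d["P"],d["C"];H=cv2.cvtColor(C,cv2.COLOR_RGB2HSV)
    if n=="top":print(C[263,222],H[263,222],P[263,222])
    R=C.astype(int);m=(R[...,0]>120)&(R[...,1]<50)&(R[...,2]<50)
    k,l,s,_=cv2.connectedComponentsWithStats(m.astype(np.uint8));i=1+s[1:,4].argmax();m=l==i
    print(n,"pad px",s[i],"valid",(~np.isnan(P[m][:,0])).sum())
    c=read_camera(n);E=np.array(c["extrinsics"])
    v,u=np.nonzero(m);D=np.stack([(u-c["cx"])/c["fx"],-(v-c["cy"])/c["fy"],-np.ones(len(u))],-1)@E[:3,:3].T
    X=E[:3,3]+D*((94-E[2,3])/D[:,2])[:,None];r=cv2.minAreaRect(X[:,:2].astype(np.float32))
    print("ray@94",X.mean(0),r,"depth median",np.nanmedian(P[m],0))
    g=(H[...,0]>60)&(H[...,0]<85)&(H[...,1]>90)&(abs(P[...,2]-160)<8)
    k,l,s,_=cv2.connectedComponentsWithStats(g.astype(np.uint8));i=1+s[1:,4].argmax()
    q=P[l==i];r=cv2.minAreaRect(q[:,:2].astype(np.float32));print("lid",r,np.median(q[:,2]))
    for nm,z0,z1,c in(("wax",60,80,(302,286)),("oil",155,180,(331,215)),("mallet",135,160,(148,210)),("offcut",150,170,(190,156))):
        if n=="top":
            v,u=np.mgrid[:384,:512];w=(np.hypot(u-c[0],v-c[1])<25)&(P[...,2]>z0)&(P[...,2]<z1)
            if w.any():print(nm,w.sum(),np.median(P[w],0))
C=np.load("pics/top.npz")["C"]
cv2.imwrite("pics/crop.png",cv2.resize(C[90:290,110:350,::-1],(720,600)))
E
```

```text
[229  53  49] [  1 200 229] [467.65215722  75.05437023  94.61878174]
top pad px [234 258   4  13  14] valid 14
ray@94 [465.27386016  48.3015207   94.        ] ((465.7182312011719, 48.012367248535156), (1.900200366973877, 24.39051628112793), 71.7223129272461) depth median [464.81452655  49.09682242  90.11473164]
lid ((585.5592041015625, -49.923370361328125), (8.88103199005127, 19.418603897094727), 51.426780700683594) 159.89583009703347
wax 678 [420.38665655 -87.50002255  69.32260136]
oil 187 [ 555.07147483 -133.68952649  169.20975245]
mallet 222 [571.81628931 233.29400378 149.72757589]
offcut 1242 [666.44277929 123.44046415 159.5638747 ]
side pad px [166 210  22  20 263] valid 263
ray@94 [463.25166817  69.94240276  94.        ] ((464.5292053222656, 70.18338775634766), (53.18013000488281, 34.15500259399414), 74.13555908203125) depth median [463.24427842  69.79154897  93.75120628]
lid ((668.9671020507812, 10.999984741210938), (201.06961059570312, 197.87513732910156), 73.88703918457031) 159.14433871082775
```

View pics/crop.png

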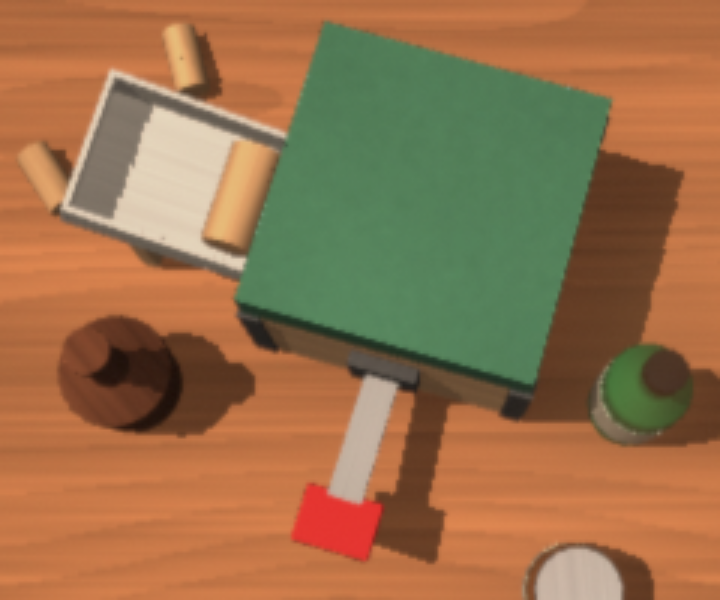

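The crop shows the large offcut on the chute against the lid at about (240,195), the two small ones loose on the bench at (185,58) and (43,175), and the pad clear at (337,522).

The measurements agree with each other:
- **Bin:** centre (669, 11), yaw -16.1°.
- **Pad:** (464, 70, 94), 214 mm from the bin centre against 213 expected.
- **Tool yaw:** already lines up across the lever, so no turn is needed.

I'm closing the fingers and moving above the pad.

Request:
arm_command:
  deltas:
    - {"dx":0.0148,"dy":-0.0266}
    - {"dx":0.0148,"dy":-0.0266}
    - {"dx":0.0148,"dy":-0.0266}
    - {"dx":0.0148,"dy":-0.0266}
    - {"dx":0.0148,"dy":-0.0266}
    - {"dx":0.0148,"dy":-0.0266}
    - {"dx":0.0148,"dy":-0.0266}
    - {"dx":0.0148,"dy":-0.0266}
    - {"dx":0.0148,"dy":-0.0266}
    - {"dx":0.0148,"dy":-0.0266}
    - {"dx":0.0148,"dy":-0.0266}
    - {"dx":0.0148,"dy":-0.0266}
    - {"dx":0.0148,"dy":-0.0266}
    - {"dx":0.0148,"dy":-0.0266}
    - {"dx":0.0148,"dy":-0.0266}
    - {"dx":0.0148,"dy":-0.0266}
    - {"dx":0.0148,"dy":-0.0266}
    - {"dx":0.0148,"dy":-0.0266}
    - {"dx":0.0148,"dy":-0.0266}
    - {"dx":0.0148,"dy":-0.0266}
  gripper: 0.0

```text
$.deltas[0]: bad value
```

Request:
arm_command:
  deltas:
    - {"dx":0.015,"dy":-0.027,"dz":0,"yaw":0}
    - {"dx":0.015,"dy":-0.027,"dz":0,"yaw":0}
    - {"dx":0.015,"dy":-0.027,"dz":0,"yaw":0}
    - {"dx":0.015,"dy":-0.027,"dz":0,"yaw":0}
    - {"dx":0.015,"dy":-0.027,"dz":0,"yaw":0}
    - {"dx":0.015,"dy":-0.027,"dz":0,"yaw":0}
    - {"dx":0.015,"dy":-0.027,"dz":0,"yaw":0}
    - {"dx":0.015,"dy":-0.027,"dz":0,"yaw":0}
    - {"dx":0.015,"dy":-0.027,"dz":0,"yaw":0}
    - {"dx":0.015,"dy":-0.027,"dz":0,"yaw":0}
    - {"dx":0.015,"dy":-0.027,"dz":0,"yaw":0}
    - {"dx":0.015,"dy":-0.027,"dz":0,"yaw":0}
    - {"dx":0.015,"dy":-0.027,"dz":0,"yaw":0}
    - {"dx":0.015,"dy":-0.027,"dz":0,"yaw":0}
    - {"dx":0.015,"dy":-0.027,"dz":0,"yaw":0}
    - {"dx":0.015,"dy":-0.027,"dz":0,"yaw":0}
    - {"dx":0.015,"dy":-0.027,"dz":0,"yaw":0}
    - {"dx":0.015,"dy":-0.027,"dz":0,"yaw":0}
    - {"dx":0.015,"dy":-0.027,"dz":0,"yaw":0}
    - {"dx":0.01,"dy":-0.02,"dz":0,"yaw":0}
  gripper: 0.0

```text
t: 2.2
eef_pos: [464.1, 67.4, 233.7]
tcp_rot: [3.142, 0.0, 2.868]
ft_force: [-0.4, -0.1, -0.2]
opening: 0.003
grip_force: 0.0
```

Request:
arm_command:
  deltas:
    - {"dx":0,"dy":0.003,"dz":-0.02,"yaw":0}
    - {"dx":0,"dy":0,"dz":-0.02,"yaw":0}
    - {"dx":0,"dy":0,"dz":-0.02,"yaw":0}
    - {"dx":0,"dy":0,"dz":-0.02,"yaw":0}
    - {"dx":0,"dy":0,"dz":-0.02,"yaw":0}
    - {"dx":0,"dy":0,"dz":-0.01,"yaw":0}
    - {"dx":0,"dy":0,"dz":-0.004,"yaw":0}
    - {"dx":0,"dy":0,"dz":0,"yaw":0}

```text
t: 3.0
eef_pos: [463.4, 71.9, 119.7]
tcp_rot: [3.142, -0.0, 2.869]
ft_force: [0.5, -0.7, 0.1]
opening: 0.006
grip_force: 0.0
```

```bash
python3 - <<'E'
from h import *
c=cam("side");cv2.imwrite("pics/b.png",cv2.resize(c["color"][120:300,110:350,::-1],(800,600)))
E
```

```text
(no output)
```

View pics/b.png

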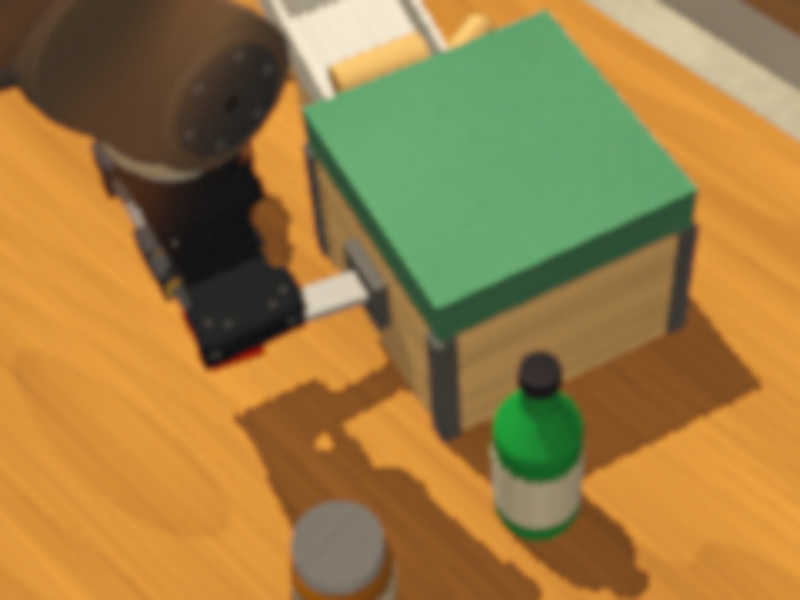

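The gripper stands over the pad (red edge at (240,350)) and is well clear of the lid and the bottle. I'm pressing down now.

Request:
arm_command:
  deltas:
    - {"dx":0,"dy":0,"dz":-0.003,"yaw":0}
    - {"dx":0,"dy":0,"dz":-0.003,"yaw":0}
    - {"dx":0,"dy":0,"dz":-0.003,"yaw":0}
    - {"dx":0,"dy":0,"dz":-0.003,"yaw":0}
    - {"dx":0,"dy":0,"dz":-0.003,"yaw":0}
    - {"dx":0,"dy":0,"dz":-0.003,"yaw":0}
    - {"dx":0,"dy":0,"dz":-0.003,"yaw":0}
    - {"dx":0,"dy":0,"dz":-0.003,"yaw":0}
    - {"dx":0,"dy":0,"dz":-0.003,"yaw":0}
    - {"dx":0,"dy":0,"dz":-0.003,"yaw":0}
    - {"dx":0,"dy":0,"dz":-0.003,"yaw":0}
    - {"dx":0,"dy":0,"dz":-0.003,"yaw":0}
    - {"dx":0,"dy":0,"dz":-0.003,"yaw":0}
    - {"dx":0,"dy":0,"dz":-0.002,"yaw":0}
    - {"dx":0,"dy":0,"dz":0,"yaw":0}

```text
t: 4.55
eef_pos: [463.6, 71.9, 78.6]
tcp_rot: [3.141, 0.0, 2.869]
ft_force: [-0.1, -0.5, 2.0]
opening: 0.002
grip_force: 0.9
```

Request:
arm_command:
  deltas:
    - {"dx":0,"dy":0,"dz":-0.001,"yaw":0}
    - {"dx":0,"dy":0,"dz":-0.001,"yaw":0}
    - {"dx":0,"dy":0,"dz":0,"yaw":0}
    - {"dx":0,"dy":0,"dz":0,"yaw":0}

```text
t: 4.95
eef_pos: [463.4, 71.9, 76.6]
tcp_rot: [3.142, -0.0, 2.869]
ft_force: [1.4, 0.2, 1.8]
opening: 0.005
grip_force: 0.6
```

Request:
arm_command:
  deltas:
    - {"dx":0,"dy":0,"dz":-0.001,"yaw":0}
    - {"dx":0,"dy":0,"dz":0,"yaw":0}
    - {"dx":0,"dy":0,"dz":0,"yaw":0}

```text
t: 5.25
eef_pos: [463.5, 71.9, 76.0]
tcp_rot: [3.141, 0.001, 2.869]
ft_force: [-0.0, -1.1, 7.6]
opening: 0.003
grip_force: 3.8
```

```bash
python3 - <<'E'
from h import *
c=cam("top");cv2.imwrite("pics/c.png",cv2.resize(c["color"][60:300,100:340,::-1],(600,600)))
E
```

```text
(no output)
```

View pics/c.png

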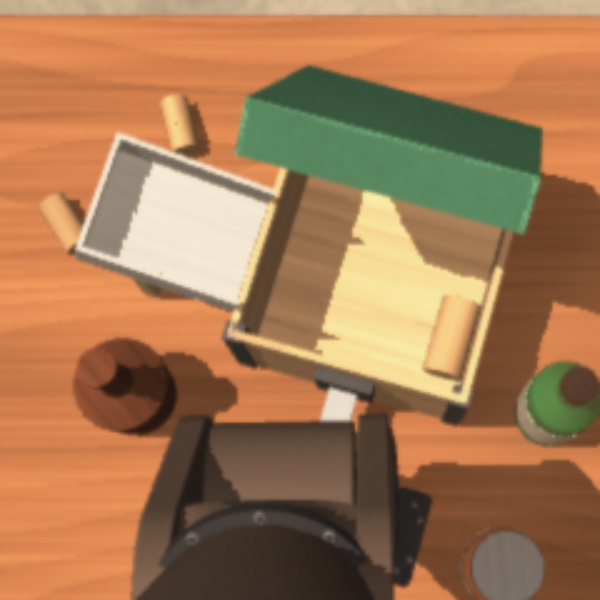

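The lid is fully open, the force rise shows the lever is at its stop, and the offcut lies in the bin at (452,335). I'll hold briefly, then let the lever up slowly.

Request:
arm_command:
  deltas:
    - {"dx":0,"dy":0,"dz":0,"yaw":0}
    - {"dx":0,"dy":0,"dz":0,"yaw":0}
    - {"dx":0,"dy":0,"dz":0,"yaw":0}
    - {"dx":0,"dy":0,"dz":0,"yaw":0}
    - {"dx":0,"dy":0,"dz":0.001,"yaw":0}
    - {"dx":0,"dy":0,"dz":0.002,"yaw":0}
    - {"dx":0,"dy":0,"dz":0.002,"yaw":0}
    - {"dx":0,"dy":0,"dz":0.002,"yaw":0}
    - {"dx":0,"dy":0,"dz":0.002,"yaw":0}
    - {"dx":0,"dy":0,"dz":0.002,"yaw":0}
    - {"dx":0,"dy":0,"dz":0.002,"yaw":0}
    - {"dx":0,"dy":0,"dz":0.002,"yaw":0}
    - {"dx":0,"dy":0,"dz":0.002,"yaw":0}
    - {"dx":0,"dy":0,"dz":0.002,"yaw":0}
    - {"dx":0,"dy":0,"dz":0.002,"yaw":0}
    - {"dx":0,"dy":0,"dz":0.002,"yaw":0}
    - {"dx":0,"dy":0,"dz":0.002,"yaw":0}
    - {"dx":0,"dy":0,"dz":0.002,"yaw":0}
    - {"dx":0,"dy":0,"dz":0.001,"yaw":0}
    - {"dx":0,"dy":0,"dz":0.001,"yaw":0}

```text
t: 7.3
eef_pos: [463.7, 71.9, 104.9]
tcp_rot: [3.141, 0.001, 2.869]
ft_force: [-0.0, -1.8, 4.2]
opening: 0.002
grip_force: 2.0
```

Request:
arm_command:
  deltas:
    - {"dx":0,"dy":0,"dz":0.001,"yaw":0}
    - {"dx":0,"dy":0,"dz":0.001,"yaw":0}
    - {"dx":0,"dy":0,"dz":0.001,"yaw":0}
    - {"dx":0,"dy":0,"dz":0.001,"yaw":0}
    - {"dx":0,"dy":0,"dz":0.001,"yaw":0}
    - {"dx":0,"dy":0,"dz":0.001,"yaw":0}
    - {"dx":0,"dy":0,"dz":0.001,"yaw":0}
    - {"dx":0,"dy":0,"dz":0.001,"yaw":0}
    - {"dx":0,"dy":0,"dz":0.001,"yaw":0}
    - {"dx":0,"dy":0,"dz":0.001,"yaw":0}
    - {"dx":0,"dy":0,"dz":0.001,"yaw":0}
    - {"dx":0,"dy":0,"dz":0.001,"yaw":0}
    - {"dx":0,"dy":0,"dz":0.001,"yaw":0}
    - {"dx":0,"dy":0,"dz":0.001,"yaw":0}
    - {"dx":0,"dy":0,"dz":0.001,"yaw":0}
    - {"dx":0,"dy":0,"dz":0.001,"yaw":0}

```text
t: 8.9
eef_pos: [463.3, 71.9, 120.7]
tcp_rot: [3.142, -0.0, 2.869]
ft_force: [0.4, -0.3, -0.1]
opening: 0.004
grip_force: 0.0
```

The contact force is gone, so I'm raising the tool clear and letting things settle.

Request:
arm_command:
  deltas:
    - {"dx":0,"dy":0,"dz":0.01,"yaw":0}
    - {"dx":0,"dy":0,"dz":0.02,"yaw":0}
    - {"dx":0,"dy":0,"dz":0.02,"yaw":0}
    - {"dx":0,"dy":0,"dz":0.02,"yaw":0}
    - {"dx":0,"dy":0,"dz":0.02,"yaw":0}
    - {"dx":0,"dy":0,"dz":0.01,"yaw":0}
    - {"dx":0,"dy":0,"dz":0,"yaw":0}
    - {"dx":0,"dy":0,"dz":0,"yaw":0}
    - {"dx":0,"dy":0,"dz":0,"yaw":0}
    - {"dx":0,"dy":0,"dz":0,"yaw":0}

```text
t: 9.9
eef_pos: [463.1, 71.9, 219.9]
tcp_rot: [-3.141, -0.001, 2.869]
ft_force: [-0.6, 0.2, -0.8]
opening: 0.005
grip_force: 0.0
```

```bash
python3 - <<'E'
from h import *
c=cam("side");d=np.load("pics/side.npz");P,C=d["P"],d["C"].astype(int)
m=(C[...,0]>120)&(C[...,1]<50)&(C[...,2]<50);print("pad",m.sum(),np.nanmedian(P[m],0))
H=cv2.cvtColor(d["C"],cv2.COLOR_RGB2HSV)
q=P[(H[...,0]>60)&(H[...,0]<85)&(H[...,1]>90)&(np.hypot(P[...,0]-669,P[...,1]-11)<90)]
print("lid z",np.nanpercentile(q[:,2],[2,50,98]),state()["ft_force"])
cv2.imwrite("pics/d.png",cv2.resize(c["color"][80:300,110:350,::-1],(640,587)))
E
```

```text
pad 256 [463.50951235  70.21519033  93.78391172]
lid z [156.01614072 159.24634669 162.30788801] [-0.67598586  0.1089146  -0.95120768]
```

View pics/d.png

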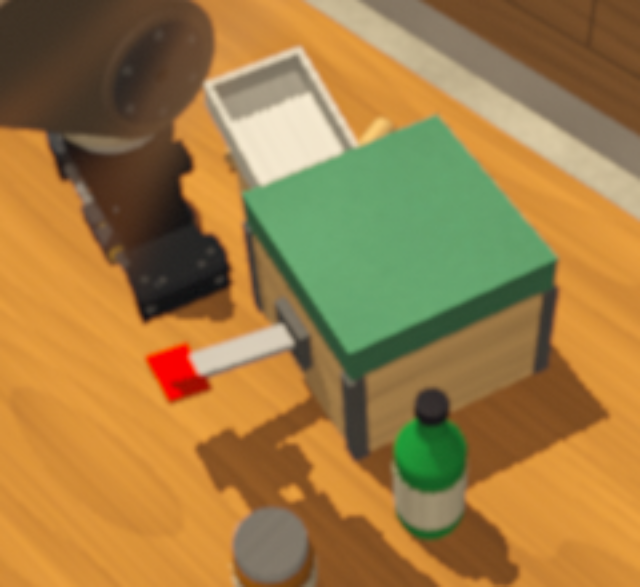

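The lid is shut (top at 159 mm), the pad at (178,372) is back up at 94 mm, the chute is empty and the gripper is clear. I'm handing in.

```bash
python3 -c "
from cell import job_done
print(job_done())"
```

```text
the job is handed in; nothing more can be done
None
```

I handed the job in at about 10 s: the lever was pressed to its stop, the offcut rolled into the bin, and the lid was eased shut with the lever left up and clear; the hand-in returned no verdict.

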